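Hang the stained sample on the carrier and lift the carrier level

ROBOT

A 6-joint arm with a two-finger parallel gripper is mounted at the origin on the work surface. World frame = base frame: x ahead of the robot, y to its left, z up, the work surface at z = 0. Lengths are in m, angles in rad, forces in N, time in s.
With the tool pointing down it reaches from about 0.275 to 1 m from the base axis. Payload 8.4 kg.
Tool frame: the origin (TCP) lies on the centre line of the jaws, within the pads' length; the fingertips stand 11 mm ahead of it and the grasp point (between the pads) lies 8 mm behind it (tip_extent is the distance from the TCP to the fingertips, in m); z points along the fingers, y is the line along which they close (so a half turn about z gives the same grasp; the last joint's range is limited). The gripper opens to 85 mm and grips with 20 to 120 N. Pads are 22 mm wide; open, the fingers measure 114 mm over their backs; the gripper's body (76 mm by 85 mm) begins 54 mm behind the grasp point. The pads swing forward as they close: fully open they stand 13 mm farther back than shut.
Start: joints at [1.148, 0.353, 1.633, -0, 1.155, -0.002], TCP at [0.255, 0.57, 0.242] pointing down, gripper open.
Joint ranges: [-2.63, 2.63], [-0.92, 2.1], [0.06, 2.66], [-1.3, 4.44], [0, 2.69], [-3.02, 3.02]. Speed limits (rad/s): [2.22, 2.22, 2.79, 3.14, 3.14, 3.14].

INTERFACE

Orientations are given as a unit quaternion [x, y, z, w].
In Python, from station import get_state, read_camera, hand_in, tip_extent gives the robot as it stands.
- The arm moves only by the tool arm_command, never from a script. Its argument "moves" is a list of rows, each a list of 7 numbers: the shift along the tool's x, y, z in units of 0.3 m (1.0 is 0.3 m), then the turn, a rotation vector about the tool's x, y, z in units of 180 degrees (1.0 is 180 degrees), then the gripper command: -1 is shut, 1 is fully open, values between are in proportion. In form: [[tx, ty, tz, ax, ay, az, gripper], ...]. A call has 1 to 12 rows; each row shifts and turns the commanded pose from where the row before left it, along the tool's axes as they then stand; what a row does not reach is not made up. A row lasts 1/8 s, in which the tool goes at most 62.5 mm and 10.7 degrees, less where a joint would pass 70% of its speed; a pose out of reach is approached as far as the arm can. A call with a number of a shift or a turn outside -1 to 1 is refused whole. A call with a gripper value outside its range is refused whole. The fingers move at their own pace and stop on an object; "newtons" is the grip in N (left out, the last holds). Time passes only in rows, so rows that do not move let the fingers close. It gives the time, the measured TCP pose, the force, the opening and the grip force at its end, in the units of the state.
- get_state(): the state, without advancing time (a new reading comes with each control period).
- read_camera(name): name is "scene" or "side" or "wrist"; returns a dict with "img" (420x560x3 uint8, red, green, blue), "depth" (420x560 float32, m along the optical axis (not along the pixel's ray), 0 where there is no reading), "K" (3x3 intrinsics, pixels), "T" (4x4, takes a point from camera to world coordinates). Camera axes: x right, y down, z forward; pixel columns grow to the right and rows downward; lengths in m; the calibration is good to about 2 mm. A picture is of the moment at which its call begins.
- hand_in(): hands the job in; it is judged then, once.
The state is a dict: "time_s": time; "joint_pos": joint angles; "joint_velocities": joint speeds; "tau": joint torques, N m; "tool_pos": TCP position; "tcp_rot": TCP orientation; "wrist_force": force on the tool from outside, world axes, zero at the start; "moment": the same for the moment, N m; "width": finger opening in m; "finger_force": force on a finger pad.
Only numpy, scipy, OpenCV 4.12 (cv2) and the standard library are available. Lean on these libraries where they do the work, as an engineer would, in place of code of your own. Each camera call takes 0.05 s, during which the arm holds its last target. There are 200 camera calls.

TASK

Take the dark stained wood sample from its drying stand and hang it by its hole over the carrier's empty post, so that it lies flat across both rails of the carrier, as the pale sample does at the other end, and let go of it. Then take the carrier by its blue handle, lift it until it hangs about 10 cm above the bench, level and with both samples still on their posts, and finish while still holding it there, steady. Do not tip the carrier, and leave the stain bottles and the sanding block where they stand.

Things in the scene. Friction and masses are not known exactly. Their poses are not given: they have to be found in the camera images.
- carrier: the loose wooden sample carrier, about 0.32 kg: a grey base board 250 mm (its x) by 120 mm (its y), 12 mm thick, standing on the bench. On it two dark rails run along its whole x length, at y = -38 and +38 mm, 14 mm wide, tops 32 mm above the underside; on them two yellow posts; a blue bar handle in the middle. Origin: centre of the underside; z up. Any yaw.
- handle (a point): centre of the carrier's blue bar handle, 103 mm straight above the carrier's origin: the bar is 70 mm long (along the carrier's x), 20 mm wide (y), 26 mm high (from 90 to 116 mm above the underside), on two 16 mm wide uprights 12 mm thick centred 24 mm either side of the middle. To be gripped across its 20 mm width. Axes as the carrier's.
- free_post (a point): foot of the empty post (yellow 11 mm dowel, tapered tip, 32 mm tall above this point): on its axis at the height of the rail tops, where a hung sample's underside rests. At x = +100, y = -38 mm on the carrier. A sample hung here lies flat across both rails when its x axis (to its hole) points to the carrier's -y; its middle is then at x = 100, y = -3 mm. 20 mm free depth under it between the rails. Axes as the carrier's.
- loaded_post (a point): foot of the loaded post (yellow 11 mm dowel, tapered tip, 32 mm tall above this point): on its axis at the height of the rail tops, where a hung sample's underside rests. At x = -100, y = +38 mm on the carrier; it already carries the pale sample. Axes as the carrier's.
- dark_sample_center (a point): a flat rectangular dark brown stained wood sample, 100 mm long, 36 mm wide, 12 mm thick, about 30 g, with a round 19 mm hole right through it near one end, on its centre line, 35 mm from the middle. It starts flat across the two strips of the drying stand; this is the one to hang. This point is the middle of the sample, half-way up; its x axis runs along the length towards the hole, z up.
- dark_sample_eye (a point): centre of the dark sample's hole, at its underside: 35 mm along x from its middle, 6 mm below it. Axes as the sample's.
- pale_sample_center (a point): a flat rectangular pale, bare wood sample, 100 mm long, 36 mm wide, 12 mm thick, about 30 g, with a round 19 mm hole right through it near one end, on its centre line, 35 mm from the middle. It starts on the loaded post, flat across both rails, and is to stay there. This point is the middle of the sample, half-way up; its x axis runs along the length towards the hole, z up.
- pale_sample_eye (a point): centre of the pale sample's hole, at its underside: 35 mm along x from its middle, 6 mm below it. Axes as the sample's.
- stand: the drying stand, fixed to the bench: a white board 110 by 100 mm, 6 mm thick, with two white strips along x at y = -38 and +38 mm, 10 mm wide, tops 28 mm above the bench; 22 mm of free depth between them. Origin: centre of the underside. The dark sample lies across the strips near its middle.
- stain_a: Bystander: an amber bottle of stain with a white cap, 52 mm in diameter, 110 mm tall. Origin: centre of the underside.
- stain_b: Bystander: a green bottle of stain with a white cap, 52 mm in diameter, 110 mm tall. Origin: centre of the underside.
- sander: Bystander: a cork sanding block with a black sole, 90 by 60 by 38 mm. Origin: centre of the underside.
Mind the look-alikes: they are no part of the job. Leave any purple, turquoise or yellow look-alike of the part that bears pale_sample_center alone.

How it is judged:
By the outcome, as a careful person would: the job done as asked, in the order asked, and still so for the second after the job is handed in, while the arm keeps its last pose, push and grip.
It also fails if it takes over 58 s, if anything falls off the work surface, if the arm or the gripper's body presses on something with over 40 N, if the wrist force passes 120 N, or if a joint passes its speed limit or range.

## Working session

There is one attempt and no reset: what is moved stays moved. The work goes in short steps, Python scripts to look and compute and a tool call to move; the robot and the scene stay as the last step left them, time stands still between calls to the robot, and variables do not carry over. Pictures are saved under pics/ and viewed, at most 13 in all, crops included, and the job is handed in when it is done.

Besides the shell and the picture viewer there is one more tool, called after "Request:" by a JSON object that holds its "op" and its "data". arm_command: Moves the arm, as the interface text tells. Shifts and turns lie within -1 to 1; 1 stands for 0.3 m of shift or 180 degrees of turn. Its arguments: {"type":"object","properties":{"moves":{"type":"array"},"newtons":{"type":"number"}},"required":["moves"]}

```bash
mkdir -p pics; cat > h.py <<'E'
import numpy as np, cv2
from station import *
def snap(n,f):
    d=read_camera(n); np.savez('pics/'+f+'.npz',**d); cv2.imwrite('pics/'+f+'.png',d['img'][:,:,::-1]); return d
def pt(d,u,v,z=None):
    K=d['K'];T=d['T'];r=np.array([(u-K[0,2])/K[0,0],(v-K[1,2])/K[1,1],1.])
    if z is None: s=d['depth'][int(round(v)),int(round(u))]
    else: s=(z-T[2,3])/(T[:3,:3]@r)[2]
    return T[:3,:3]@(r*s)+T[:3,3]
E
python3 - <<'E'
from h import *
a=snap('scene','s0');b=snap('side','d0');c=snap('wrist','w0')
im=np.hstack([a['img'],b['img']]);print(get_state())
for q in(a,b,c):print(q['T'].round(3).tolist(),q['K'][0,0])
E
```

```text
{'time_s': 0.15, 'joint_pos': array([ 1.14756259e+00,  3.53522501e-01,  1.63393459e+00,  4.68954500e-05,
        1.15520100e+00, -2.37232867e-03]), 'joint_velocities': array([ 0.00051081, -0.00313758, -0.00426393,  0.00129975,  0.00171092,
        0.00025137]), 'tau': array([-4.89373870e-04, -6.05626845e+01, -3.42338920e+01, -5.38090285e-05,
        6.18348364e-03, -3.53003873e-05]), 'tool_pos': array([0.25517425, 0.57016571, 0.24172553]), 'tcp_rot': array([ 2.08890361e-01,  9.77938921e-01, -5.16170284e-04, -1.33472937e-04]), 'wrist_force': array([-0.33633193,  0.41903587, -0.08632392]), 'moment': array([-0.04641179,  0.02328214,  0.01708302]), 'finger_force': 0.0, 'width': 0.0849195118774419}
[[-0.265, 0.562, -0.784, 1.348], [0.964, 0.166, -0.207, 0.154], [0.014, -0.811, -0.585, 0.679], [0.0, 0.0, 0.0, 1.0]] 411.621445801293
[[0.841, -0.362, 0.402, 0.151], [-0.541, -0.563, 0.625, -0.632], [0.0, -0.743, -0.67, 0.719], [0.0, 0.0, 0.0, 1.0]] 402.2755008826243
[[0.409, 0.876, 0.257, 0.19], [0.912, -0.392, -0.117, 0.598], [-0.001, 0.282, -0.959, 0.373], [0.0, 0.0, 0.0, 1.0]] 356.5722599068672
```

View pics/s0.png

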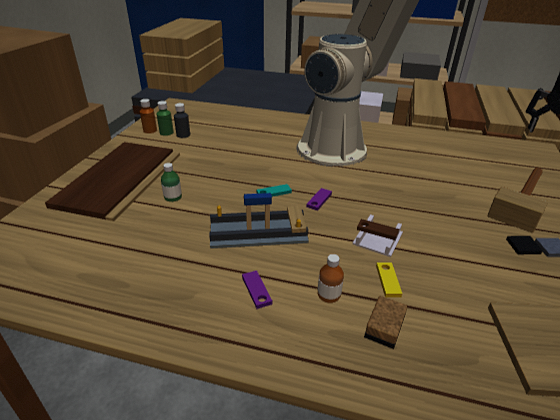

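View pics/w0.png

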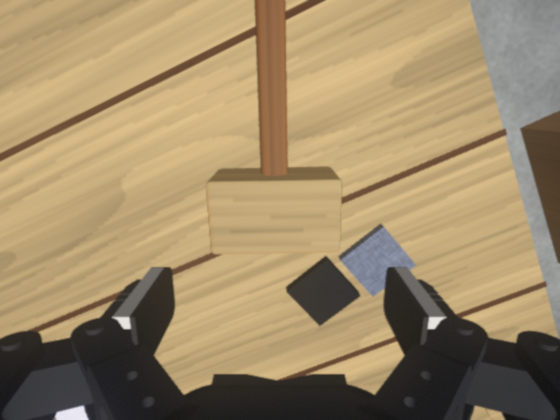

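The scene picture shows the carrier around (258,228), with the empty post at (219,212) and the pale sample near (298,220). The dark sample is on the stand at (378,230), and the bottles are at (331,280) and (171,185). The wrist view shows only a mallet. Next I'll look at enlarged crops.

```bash
python3 - <<'E'
import cv2
a=cv2.imread('pics/s0.png')[170:320,190:430];cv2.imwrite('pics/s0c.png',cv2.resize(a,None,fx=3.3,fy=3.3,interpolation=cv2.INTER_CUBIC))
E
```

```text
(no output)
```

View pics/s0c.png

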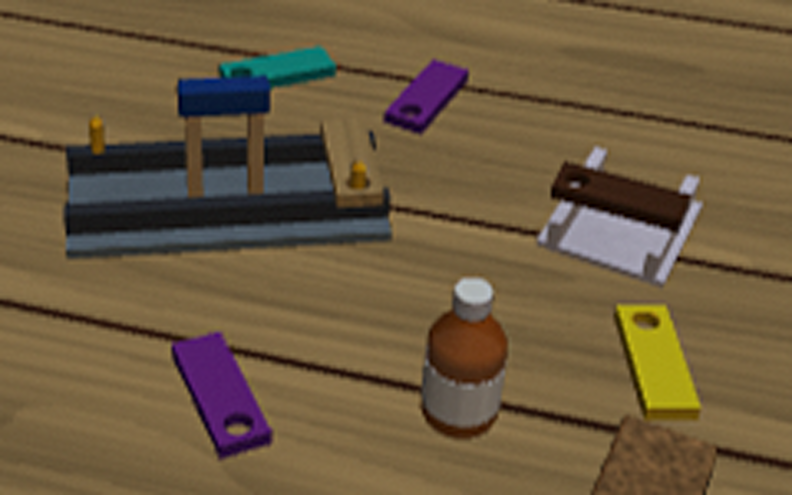

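View pics/d0.png

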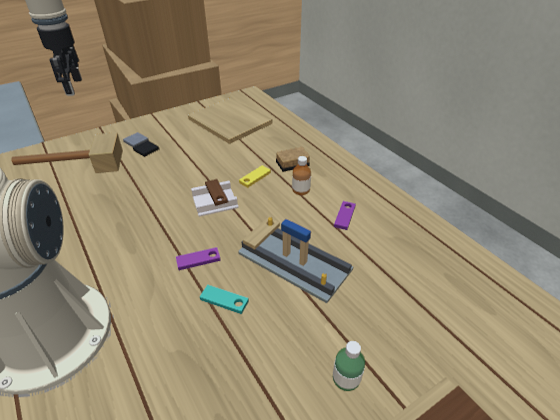

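The crop (3.3×, origin (190,170)) shows the dark sample's top corners at about (566,163), (694,193), (688,220) and (553,190), with its hole at (575,183). The empty post's tip is at (97,118), the loaded post's tip at (360,164), and the handle's top runs from (180,82) to (268,80). The side view shows the same layout.

```bash
python3 - <<'E'
from h import *
a=dict(np.load('pics/s0.npz'));b=dict(np.load('pics/d0.npz'))
c=lambda x,y,z=None:pt(a,190+x/3.3,170+y/3.3,z).round(4)
print('sample corners',[c(*p,.04) for p in((566,163),(694,193),(688,222),(553,190))],'hole',c(575,183,.04),c(630,195))
f,l=c(97,120,.062),c(360,166,.062);print('posts',f,l,np.linalg.norm((f-l)[:2]))
m=(f+l)/2;v=(f-l)[:2];yaw=np.arctan2(v[1],v[0])-np.arctan2(-76,200);print('carrier',m,np.degrees(yaw))
print('handle top',c(223,83,.116),c(223,100))
f,l=pt(b,323,276,.062),pt(b,270,219,.062);print('side posts',f,l,np.linalg.norm((f-l)[:2]))
print('side hole',pt(b,221,201,.04),'far end',pt(b,212,182,.04))
E
```

```text
sample corners [array([0.4572, 0.1484, 0.04  ]), array([0.4684, 0.2472, 0.04  ]), array([0.506 , 0.2439, 0.04  ]), array([0.4952, 0.1423, 0.04  ])] hole [0.4815 0.1577 0.04  ] [0.4861 0.1998 0.0409]
posts [ 0.5356 -0.2149  0.062 ] [ 0.5361 -0.0016  0.062 ] 0.21330058602826202
carrier [ 0.53585 -0.10825  0.062  ] -69.32751671014141
handle top [ 0.5346 -0.1101  0.116 ] [ 0.5437 -0.1074  0.107 ]
side posts [ 0.52750247 -0.22066954  0.062     ] [ 0.52832299 -0.00780956  0.062     ] 0.21286156195355802
side hole [0.46929925 0.14397024 0.04      ] far end [0.48594738 0.23292663 0.04      ]
```

```bash
cat >> h.py <<'E'
from scipy.spatial.transform import Rotation as R
def go(pos,yaw):
    """turn first (tool y along yaw deg, nearest half turn), then shift in the turned tool frame"""
    s=get_state();q=R.from_quat(s['tcp_rot']);best=None
    for k in(0,180):
        y=np.radians(yaw+k);Y=np.array([np.cos(y),np.sin(y),0]);Z=np.array([0,0,-1.]);t=R.from_matrix(np.c_[np.cross(Y,Z),Y,Z])
        r=(q.inv()*t).as_rotvec()
        if best is None or np.linalg.norm(r)<np.linalg.norm(best[0]):best=(r,t)
    r,t=best;d=t.inv().apply(np.array(pos)-s['tool_pos'])
    print('at',s['tool_pos'].round(4),'t',round(s['time_s'],2),'F',s['wrist_force'].round(1),'w',round(s['width'],4))
    print('turn',(r/np.pi).round(4),'shift',(d/.3).round(4))
E
python3 -c "
from h import *
go([.482,.195,.2],-7)"
```

```text
at [0.2552 0.5702 0.2417] t 0.15 F [-0.3  0.4 -0.1] w 0.0849
turn [-3.000e-04  2.000e-04  4.049e-01] shift [-1.1491  0.9029  0.1391]
```

Request:
{"op": "arm_command", "data": {"moves": [[0,0,0,0,0,0.0506,1],[0,0,0,0,0,0.0506,1],[0,0,0,0,0,0.0506,1],[0,0,0,0,0,0.0506,1],[0,0,0,0,0,0.0506,1],[0,0,0,0,0,0.0506,1],[0,0,0,0,0,0.0506,1],[0,0,0,0,0,0.0506,1]]}}

```text
time_s: 1.15
tool_pos: [0.2552, 0.5703, 0.242]
tcp_rot: [0.751, 0.661, -0.0, 0.0]
wrist_force: [0.7, 0.1, -0.3]
width: 0.0853
finger_force: 0.0
```

Request:
{"op": "arm_command", "data": {"moves": [[-0.115,0.09,0.014,0,0,0,1],[-0.115,0.09,0.014,0,0,0,1],[-0.115,0.09,0.014,0,0,0,1],[-0.115,0.09,0.014,0,0,0,1],[-0.115,0.09,0.014,0,0,0,1],[-0.115,0.09,0.014,0,0,0,1],[-0.115,0.09,0.014,0,0,0,1],[-0.115,0.09,0.014,0,0,0,1],[-0.115,0.09,0.014,0,0,0,1],[-0.115,0.09,0.014,0,0,0,1],[0,0,0,0,0,0,1],[0,0,0,0,0,0,1]]}}

```text
time_s: 2.65
tool_pos: [0.4812, 0.1953, 0.2002]
tcp_rot: [0.749, 0.662, -0.0, -0.0]
wrist_force: [0.2, 0.5, -0.2]
width: 0.0853
finger_force: 0.0
```

```bash
python3 -c "
from h import *
w=snap('wrist','w1');go([.482,.195,.1],-7)"
```

```text
at [0.481  0.1957 0.2002] t 2.7 F [0.1 0.1 0.3] w 0.0853
turn [-0.0001 -0.      0.0002] shift [-0.002   0.0034  0.3341]
```

View pics/w1.png

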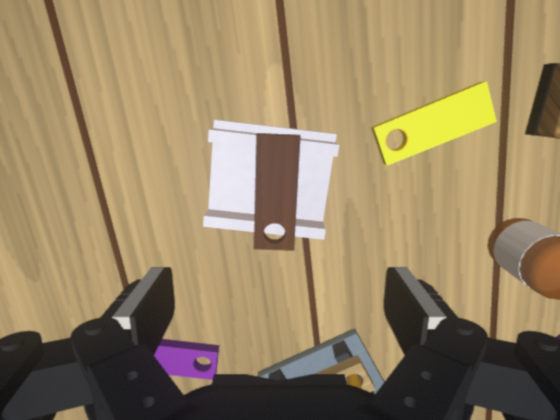

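The wrist view shows the dark sample on the stand. Its top corners are at (257,134), (300,135), (294,249) and (254,248), and its hole is at (275,231).

```bash
python3 -c "
from h import *
w=dict(np.load('pics/w1.npz'))
P=[pt(w,u,v,.04) for u,v in((257,134),(300,135),(295,249),(254,248),(275,231))]
print(np.round(P,4), pt(w,278,180)[2], np.linalg.norm(P[1]-P[0]),np.linalg.norm(P[3]-P[0]))
c=sum(P[:4])/4;x=(P[2]+P[3]-P[0]-P[1]);yaw=np.degrees(np.arctan2(x[1],x[0]));print(c,yaw,np.linalg.norm(P[4]-c))
go([c[0],c[1],.026],yaw+90)"
```

```text
[[0.4695 0.2433 0.04  ]
 [0.5037 0.2383 0.04  ]
 [0.4888 0.1404 0.04  ]
 [0.453  0.1458 0.04  ]
 [0.4734 0.1593 0.04  ]] 0.039939814422875364 0.03458396759369597 0.09889462854559027
[0.47874305 0.19192871 0.04      ] -99.12235770308787 0.033055850668917926
at [0.481  0.1957 0.2002] t 2.7 F [0.1 0.1 0.3] w 0.0853
turn [-0.0001 -0.      0.012 ] shift [-0.0137 -0.0056  0.5808]
```

Request:
{"op": "arm_command", "data": {"moves": [[-0.0137,-0.0056,0.06,0,0,0.012,1],[0,0,0.1,0,0,0,1],[0,0,0.1,0,0,0,1],[0,0,0.1,0,0,0,1],[0,0,0.1,0,0,0,1],[0,0,0.06,0,0,0,1],[0,0,0.04,0,0,0,1],[0,0,0.02,0,0,0,1],[0,0,0,0,0,0,1]]}}

```text
time_s: 3.82
tool_pos: [0.4792, 0.1917, 0.0264]
tcp_rot: [0.761, 0.649, 0.0, -0.0]
wrist_force: [0.7, -0.2, 0.1]
width: 0.0851
finger_force: 0.0
```

Request:
{"op": "arm_command", "data": {"moves": [[0,0,0,0,0,0,0.2],[0,0,0,0,0,0,0],[0,0,0,0,0,0,-0.3],[0,0,0,0,0,0,-0.5],[0,0,0,0,0,0,-0.5],[0,0,0,0,0,0,-0.5],[0,0,0,0,0,0,-0.5],[0,0,0,0,0,0,-0.5]], "newtons": 30}}

```text
time_s: 4.82
tool_pos: [0.4796, 0.1914, 0.0268]
tcp_rot: [0.761, 0.649, 0.0, 0.0]
wrist_force: [-1.1, -1.1, 5.2]
width: 0.0354
finger_force: 30.0
```

Request:
{"op": "arm_command", "data": {"moves": [[0,0,-0.03,0,0,0,-0.5],[0,0,-0.07,0,0,0,-0.5],[0,0,-0.12,0,0,0,-0.5],[0,0,-0.12,0,0,0,-0.5],[0,0,-0.12,0,0,0,-0.5],[0,0,-0.12,0,0,0,-0.5],[0,0,0,0,0,0,-0.5]]}}

```text
time_s: 5.7
tool_pos: [0.4808, 0.192, 0.2034]
tcp_rot: [0.761, 0.649, 0.003, 0.001]
wrist_force: [0.6, 0.9, 0.1]
width: 0.0357
finger_force: 30.3
```

```bash
python3 -c "
from h import *
go([.5645,-.206,.2],-69.3)"
```

```text
at [0.4808 0.192  0.2034] t 5.7 F [0.6 0.9 0.1] w 0.0357
turn [ 0.0009 -0.0016  0.3342] shift [-0.208   1.3395  0.0114]
```

Request:
{"op": "arm_command", "data": {"moves": [[0,0,0,0,0,0.0477,-0.5],[0,0,0,0,0,0.0477,-0.5],[0,0,0,0,0,0.0477,-0.5],[0,0,0,0,0,0.0477,-0.5],[0,0,0,0,0,0.0477,-0.5],[0,0,0,0,0,0.0477,-0.5],[0,0,0,0,0,0.0477,-0.5]]}}

```text
time_s: 6.58
tool_pos: [0.4785, 0.191, 0.1993]
tcp_rot: [0.984, 0.178, -0.001, 0.0]
wrist_force: [0.0, -0.3, -0.8]
width: 0.0356
finger_force: 30.3
```

Request:
{"op": "arm_command", "data": {"moves": [[-0.02,0.134,0,0,0,0,-0.5],[-0.02,0.134,0,0,0,0,-0.5],[-0.02,0.134,0,0,0,0,-0.5],[-0.02,0.134,0,0,0,0,-0.5],[-0.02,0.134,0,0,0,0,-0.5],[-0.02,0.134,0,0,0,0,-0.5],[-0.02,0.134,0,0,0,0,-0.5],[-0.02,0.134,0,0,0,0,-0.5],[-0.02,0.134,0,0,0,0,-0.5],[-0.02,0.134,0,0,0,0,-0.5],[0,0,0,0,0,0,-0.5],[0,0,0,0,0,0,-0.5]]}}

```text
time_s: 8.07
tool_pos: [0.5648, -0.2052, 0.1993]
tcp_rot: [0.984, 0.18, -0.001, -0.001]
wrist_force: [-0.1, 0.6, -0.1]
width: 0.0353
finger_force: 30.3
```

```bash
python3 -c "
from h import *
w=snap('wrist','w2');a=snap('scene','s2');go([.5645,-.206,.2],-69.3)
im=np.hstack([w['img'],cv2.resize(a['img'][120:260,180:320],(420,420),interpolation=cv2.INTER_CUBIC)])
cv2.imwrite('pics/c2.png',cv2.resize(im,(800,343),interpolation=cv2.INTER_AREA)[:,:,::-1])"
```

```text
at [ 0.5651 -0.2047  0.1998] t 8.18 F [-1.1 -0.2 -0.4] w 0.0353
turn [-0.0003  0.0002  0.0006] shift [-0.0035  0.0032 -0.0007]
```

View pics/w2.png

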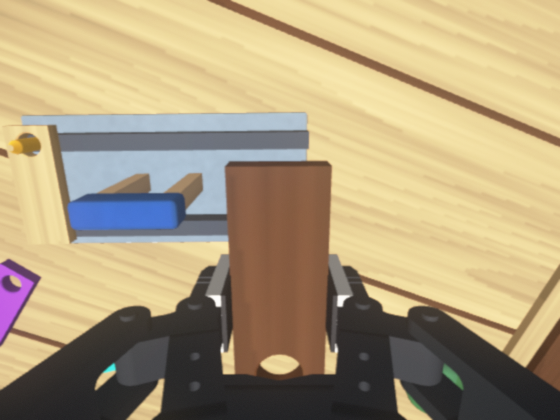

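The wrist view shows the held sample's far end at about (228–330,165) and its hole at about (279,365). The carrier's far base edge runs from (23,115) to (306,113), the far rail's end is at (307,131–150), the blue handle is at about (72–185,195–228), and the loaded post is at (25,146).

```bash
python3 -c "
from h import *
w=dict(np.load('pics/w2.npz'))
p=lambda u,v,z:pt(w,u,v,z)
A,B=p(23,115,.012),p(306,113,.012);C,D=p(307.5,131,.032),p(307.5,150,.032);E=p(78,132,.032)
ang=lambda v:np.degrees(np.arctan2(v[1],v[0]))
print('base',A,B,np.linalg.norm(B-A),ang(B-A));print('rail',C,D,np.linalg.norm(C-D),ang(C-E))
yaw=ang(B-A);ex=np.array([np.cos(np.radians(yaw)),np.sin(np.radians(yaw))]);ey=np.array([-ex[1],ex[0]])
print('centre from base corner',B[:2]-.125*ex-.06*ey,'from rail end',(C[:2]+D[:2])/2-.125*ex-.038*ey,'handle top',p(128,196,.116)[:2],p(72,196,.116)[:2],p(185,196,.116)[:2],'post',p(27,146,.05)[:2]+.1*ex-.038*ey)
s=get_state();q=R.from_quat(s['tcp_rot'])
for u,v in((228,162),(330,162),(279,367),(229,165),(330,165)):
  print('in tool',q.inv().apply(p(u,v,.2136)-s['tool_pos']).round(4), w['depth'][min(v+6,360),u+(8 if u<300 else -8)])
print(p(279,250,None))
cv2.imwrite('pics/w2c.png',cv2.resize(w['img'][100:380,0:380],None,fx=2.1,fy=2.1)[:,:,::-1])"
```

```text
base [0.54362992 0.02261145 0.012     ] [ 0.63177488 -0.2060747   0.012     ] 0.24508546906185974 -68.9213033384622
rail [ 0.61894687 -0.21100875  0.032     ] [ 0.60454305 -0.21682511  0.032     ] 0.015533837892927232 -69.06516577395011
centre from base corner [ 0.53083341 -0.11101777] from rail end [ 0.5313314  -0.11094771] handle top [ 0.54634939 -0.11305533] [ 0.53402851 -0.08045142] [ 0.55888586 -0.14622977] post [ 0.53212476 -0.11544145]
in tool [ 0.0518 -0.0152 -0.0138] 0.11978567
in tool [ 0.0518  0.0185 -0.0139] 0.11982949
in tool [-0.0294  0.0015 -0.0138] 0.39486358
in tool [ 0.0508 -0.0149 -0.0138] 0.11917198
in tool [ 0.0508  0.0185 -0.0139] 0.1207025
[ 0.5842647  -0.19917822  0.21225548]
```

View pics/w2c.png

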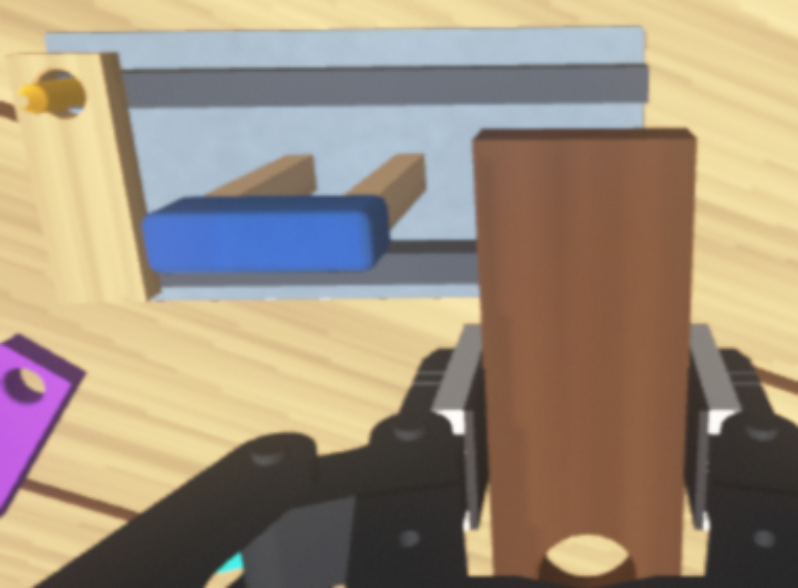

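The crop shows the handle's top face at crop (147–372, 213–270), which is image centre (123.5,215). The loaded post's tip is at crop (33,98), image (15.7,146.7), and the sample's far edge is at v≈165.7.

```bash
python3 -c "
from h import *
w=dict(np.load('pics/w2.npz'))
y=np.radians(-69);ex=np.array([np.cos(y),np.sin(y)]);ey=np.array([-ex[1],ex[0]])
print('handle',pt(w,123.5,215,.116)[:2],'post',pt(w,15.7,146.7,.063)[:2]+.1*ex-.038*ey)
go([.5630,-.2040,.075],-69.0)"
```

```text
handle [ 0.53322161 -0.11338784] post [ 0.5331175  -0.11564366]
at [ 0.5651 -0.2047  0.1998] t 8.18 F [-1.1 -0.2 -0.4] w 0.0353
turn [-0.0003  0.0002 -0.0011] shift [-0.0058 -0.0048  0.416 ]
```

Request:
{"op": "arm_command", "data": {"moves": [[-0.0058,-0.0048,0.06,0,0,-0.001,-0.5],[0,0,0.09,0,0,0,-0.5],[0,0,0.09,0,0,0,-0.5],[0,0,0.09,0,0,0,-0.5],[0,0,0.06,0,0,0,-0.5],[0,0,0.026,0,0,0,-0.5],[0,0,0,0,0,0,-0.5],[0,0,0,0,0,0,-0.5]]}}

```text
time_s: 9.18
tool_pos: [0.5642, -0.2052, 0.0763]
tcp_rot: [0.983, 0.182, 0.001, 0.0]
wrist_force: [-0.6, -0.1, 0.2]
width: 0.0355
finger_force: 30.3
```

```bash
python3 -c "
from h import *
b=snap('side','d3');w=snap('wrist','w3');go([.5630,-.2040,.0304],-69.0)
im=np.hstack([cv2.resize(b['img'][205:305,250:390],(560,400),interpolation=cv2.INTER_CUBIC),w['img'][20:420,160:400]])
cv2.imwrite('pics/c3.png',im[:,:,::-1])"
```

```text
at [ 0.5641 -0.2053  0.0764] t 9.28 F [0.6 0.2 0.1] w 0.0357
turn [ 0.0003 -0.0004 -0.0003] shift [-0.0019 -0.0054  0.1533]
```

View pics/c3.png

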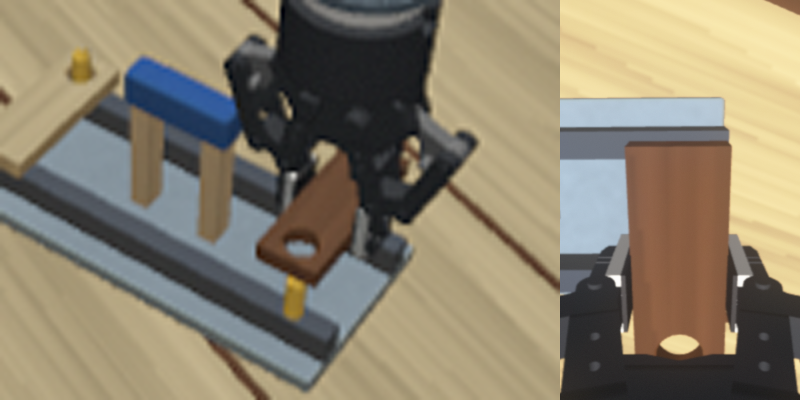

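The left half (side camera, 4×, origin (250,205)) shows the sample's hole at (300,243), with the post directly under it at about (294,280–318). The right half (wrist) shows the sample level and aligned with the carrier.

```bash
python3 -c "
from h import *
b=dict(np.load('pics/d3.npz'));o=dict(np.load('pics/d0.npz'))
c=lambda d,x,y,z=None:pt(d,250+x/4,205+y/4,z).round(4)
print('hole',c(b,300,243,.0895),'foot front',c(b,294,319,.032),'axis at mid z.045', c(b,294.5,303,.045))
T=b['T'];K=b['K']
def pj(p):
  q=T[:3,:3].T@(np.array(p)-T[:3,3]);q=K@q;return ((q[:2]/q[2]-[250,205])*4).round(1)
t=get_state()['tool_pos'];x=np.array([.934,.358,0])
print('proj hole top',pj(t-.035*x+[0,0,.0136]),'exp post foot/tip',pj([.5307,-.2164,.032]),pj([.5307,-.2164,.064]))
for n,d in(('before',o),('now',b)):
  im=d['img'][205:305,250:390].astype(int);m=(im[:,:,0]>110)&(im[:,:,2]<60)&(im[:,:,0]-im[:,:,2]>100);v,u=np.nonzero(m);k=u>50
  print(n,[(r*4+2,u[k][v[k]==r].mean()*4+2,(v[k]==r).sum()) for r in np.unique(v[k])])
"
```

```text
hole [ 0.532  -0.2183  0.0895] foot front [ 0.5307 -0.2219  0.032 ] axis at mid z.045 [ 0.5304 -0.2212  0.045 ]
proj hole top [298.7 242.2] exp post foot/tip [287.8 312.2] [292.2 273.8]
before [(np.int64(282), np.float64(296.6666666666667), np.int64(3)), (np.int64(286), np.float64(296.0), np.int64(4)), (np.int64(290), np.float64(298.0), np.int64(3)), (np.int64(294), np.float64(294.0), np.int64(3)), (np.int64(298), np.float64(294.0), np.int64(3)), (np.int64(302), np.float64(294.0), np.int64(3)), (np.int64(306), np.float64(294.0), np.int64(3)), (np.int64(310), np.float64(292.0), np.int64(4)), (np.int64(314), np.float64(294.0), np.int64(3))]
now [(np.int64(278), np.float64(290.0), np.int64(1)), (np.int64(282), np.float64(298.0), np.int64(1)), (np.int64(286), np.float64(295.3333333333333), np.int64(3)), (np.int64(290), np.float64(296.0), np.int64(4)), (np.int64(294), np.float64(294.0), np.int64(3)), (np.int64(298), np.float64(294.0), np.int64(3)), (np.int64(302), np.float64(294.0), np.int64(3)), (np.int64(306), np.float64(294.0), np.int64(3)), (np.int64(310), np.float64(292.0), np.int64(4)), (np.int64(314), np.float64(294.0), np.int64(3))]
```

Request:
{"op": "arm_command", "data": {"moves": [[0.0043,-0.0037,0,0,0,0,-0.5],[0,0,0.02,0,0,0,-0.5],[0,0,0.02,0,0,0,-0.5],[0,0,0.02,0,0,0,-0.5],[0,0,0.015,0,0,0,-0.5],[0,0,0,0,0,0,-0.5],[0,0,0,0,0,0,-0.5]]}}

```text
time_s: 10.15
tool_pos: [0.5644, -0.2036, 0.053]
tcp_rot: [0.983, 0.182, 0.0, 0.0]
wrist_force: [0.0, -0.0, -0.3]
width: 0.0361
finger_force: 30.3
```

Request:
{"op": "arm_command", "data": {"moves": [[0,0,0.02,0,0,0,-0.5],[0,0,0.02,0,0,0,-0.5],[0,0,0.015,0,0,0,-0.5],[0,0,0.01,0,0,0,-0.5],[0,0,0.006,0,0,0,-0.5],[0,0,0,0,0,0,-0.5],[0,0,0,0,0,0,-0.5]]}}

```text
time_s: 11.02
tool_pos: [0.5643, -0.2036, 0.0315]
tcp_rot: [0.983, 0.182, -0.0, -0.0]
wrist_force: [0.8, -2.3, 0.0]
width: 0.0356
finger_force: 30.4
```

Request:
{"op": "arm_command", "data": {"moves": [[0,0,0,0,0,0,-0.1],[0,0,0,0,0,0,0.1],[0,0,0,0,0,0,0.3],[0,0,0,0,0,0,0.3],[0,0,0,0,0,0,0.3],[0,0,-0.04,0,0,0,0.3],[0,0,-0.1,0,0,0,0.3],[0,0,-0.15,0,0,0,0.3],[0,0,-0.15,0,0,0,0.3],[0,0,-0.15,0,0,0,0.3],[0,0,-0.05,0,0,0,0.3],[0,0,0,0,0,0,0.3]]}}

```text
time_s: 12.52
tool_pos: [0.5647, -0.2037, 0.2247]
tcp_rot: [0.983, 0.182, 0.001, 0.001]
wrist_force: [0.4, 0.6, -0.0]
width: 0.0556
finger_force: 0.0
```

```bash
python3 -c "
from h import *
b=snap('side','d4');w=snap('wrist','w4');go([.5315,-.1105,.2],20.8)
im=np.hstack([cv2.resize(b['img'][205:305,250:390],(420,300),interpolation=cv2.INTER_CUBIC),w['img'][60:360,:380]])
cv2.imwrite('pics/c4.png',im[:,:,::-1])"
```

```text
at [ 0.5635 -0.2033  0.2224] t 12.62 F [-0.6 -0.1 -0.9] w 0.0556
turn [-7.000e-04  1.000e-04 -4.992e-01] shift [0.327  0.01   0.0747]
```

View pics/c4.png

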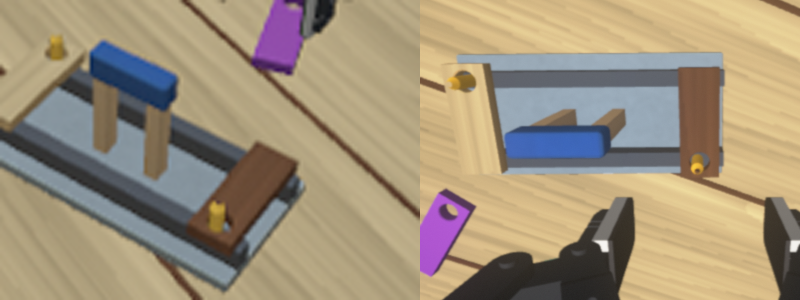

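The dark sample lies flat on both rails with the post through its hole: side view (217,215), wrist view (697,165). Next is the handle.

Request:
{"op": "arm_command", "data": {"moves": [[0,0,0,0,0,-0.0555,0.3],[0,0,0,0,0,-0.0555,0.3],[0,0,0,0,0,-0.0555,0.3],[0,0,0,0,0,-0.0555,0.3],[0,0,0,0,0,-0.0555,0.3],[0,0,0,0,0,-0.0555,0.3],[0,0,0,0,0,-0.0555,0.3],[0,0,0,0,0,-0.0555,0.3],[0,0,0,0,0,-0.0555,0.3],[0,0,0,0,0,0,0.3]]}}

```text
time_s: 13.88
tool_pos: [0.5635, -0.2032, 0.2218]
tcp_rot: [0.568, 0.823, -0.0, -0.002]
wrist_force: [-0.1, 0.1, -0.5]
width: 0.0557
finger_force: 0.0
```

Request:
{"op": "arm_command", "data": {"moves": [[0.109,0.003,0,0,0,0,0.3],[0.109,0.003,0,0,0,0,0.3],[0.109,0.003,0,0,0,0,0.3],[0,0,0,0,0,0,0.3],[0,0,0,0,0,0,0.3]]}}

```text
time_s: 14.5
tool_pos: [0.532, -0.1112, 0.2233]
tcp_rot: [0.568, 0.823, -0.0, -0.0]
wrist_force: [0.3, -0.3, 0.6]
width: 0.0559
finger_force: 0.0
```

```bash
python3 -c "
from h import *
w=snap('wrist','w5');go([.532,-.110,.095],21)"
```

```text
at [ 0.5321 -0.1115  0.2233] t 14.55 F [-0.6 -1.1 -0.3] w 0.0556
turn [-0.0001  0.     -0.0014] shift [0.0047 0.0013 0.4278]
```

View pics/w5.png

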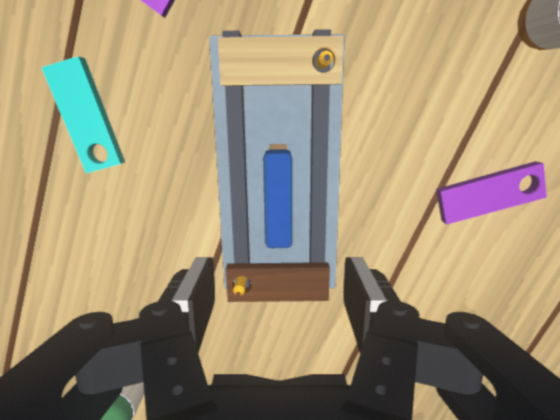

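The wrist view shows the handle's top centred at about (278.5,199), midway between the fingers. Both samples lie on their rails.

```bash
python3 -c "
from h import *
w=dict(np.load('pics/w5.npz'));h=pt(w,278.5,199,.116);print(h,pt(w,278.5,152,.116),pt(w,278.5,247,.116),pt(w,278,199))
go([h[0],h[1],.095],21)"
```

```text
[ 0.52899829 -0.10547556  0.116     ] [ 0.51752639 -0.07510443  0.116     ] [ 0.54166253 -0.13900337  0.116     ] [ 0.52863916 -0.10550281  0.11637808]
at [ 0.5321 -0.1115  0.2233] t 14.55 F [-0.6 -1.1 -0.3] w 0.0556
turn [-0.0001  0.     -0.0014] shift [ 0.0224 -0.0026  0.4278]
```

Request:
{"op": "arm_command", "data": {"moves": [[0.012,0,0.04,0,0,-0.0014,0.3],[0,0,0.09,0,0,0,0.3],[0,0,0.09,0,0,0,0.3],[0,0,0.09,0,0,0,0.3],[0,0,0.07,0,0,0,0.3],[0,0,0.045,0,0,0,0.3],[0,0,0,0,0,0,0.3],[0,0,0,0,0,0,0.3]]}}

```text
time_s: 15.55
tool_pos: [0.5311, -0.1078, 0.0967]
tcp_rot: [0.566, 0.825, 0.0, 0.0]
wrist_force: [0.3, 0.3, 0.5]
width: 0.0557
finger_force: 0.0
```

Request:
{"op": "arm_command", "data": {"moves": [[0,0,0,0,0,0,0.1],[0,0,0,0,0,0,-0.1],[0,0,0,0,0,0,-0.3],[0,0,0,0,0,0,-0.4],[0,0,0,0,0,0,-0.5],[0,0,0,0,0,0,-0.6],[0,0,0,0,0,0,-0.8],[0,0,0,0,0,0,-0.8],[0,0,0,0,0,0,-0.8],[0,0,0,0,0,0,-0.8]], "newtons": 80}}

```text
time_s: 16.8
tool_pos: [0.5305, -0.1076, 0.0962]
tcp_rot: [0.566, 0.825, -0.0, -0.0]
wrist_force: [-3.6, -0.4, 4.6]
width: 0.0192
finger_force: 78.3
```

Gripped. Now a gentle lift of 10 cm.

Request:
{"op": "arm_command", "data": {"moves": [[0,0,-0.005,0,0,0,-0.8],[0,0,-0.012,0,0,0,-0.8],[0,0,-0.022,0,0,0,-0.8],[0,0,-0.035,0,0,0,-0.8],[0,0,-0.045,0,0,0,-0.8],[0,0,-0.05,0,0,0,-0.8],[0,0,-0.05,0,0,0,-0.8],[0,0,-0.045,0,0,0,-0.8],[0,0,-0.035,0,0,0,-0.8],[0,0,-0.022,0,0,0,-0.8],[0,0,-0.01,0,0,0,-0.8],[0,0,-0.004,0,0,0,-0.8]]}}

```text
time_s: 18.3
tool_pos: [0.5305, -0.1075, 0.1965]
tcp_rot: [0.566, 0.825, -0.0, -0.0]
wrist_force: [-0.6, -0.1, -4.1]
width: 0.019
finger_force: 78.3
```

Request:
{"op": "arm_command", "data": {"moves": [[0,0,0,0,0,0,-0.8],[0,0,0,0,0,0,-0.8],[0,0,0,0,0,0,-0.8],[0,0,0,0,0,0,-0.8],[0,0,0,0,0,0,-0.8],[0,0,0,0,0,0,-0.8],[0,0,0,0,0,0,-0.8],[0,0,0,0,0,0,-0.8]]}}

```text
time_s: 19.3
tool_pos: [0.5307, -0.1076, 0.1967]
tcp_rot: [0.566, 0.825, 0.0, 0.0]
wrist_force: [-0.4, -0.4, -3.3]
width: 0.0189
finger_force: 78.3
```

```bash
python3 -c "
from h import *
b=snap('scene','s6');w=snap('wrist','w6');go([.5315,-.1105,.196],21)
im=np.hstack([cv2.resize(b['img'][120:270,170:350],(480,400),interpolation=cv2.INTER_CUBIC),w['img'][10:410,130:430]])
cv2.imwrite('pics/c6.png',im[:,:,::-1])"
```

```text
at [ 0.5307 -0.1075  0.1967] t 19.4 F [ 0.5  0.1 -4.4] w 0.0186
turn [ 0.     -0.      0.0006] shift [-0.0102 -0.0009  0.0023]
```

View pics/c6.png

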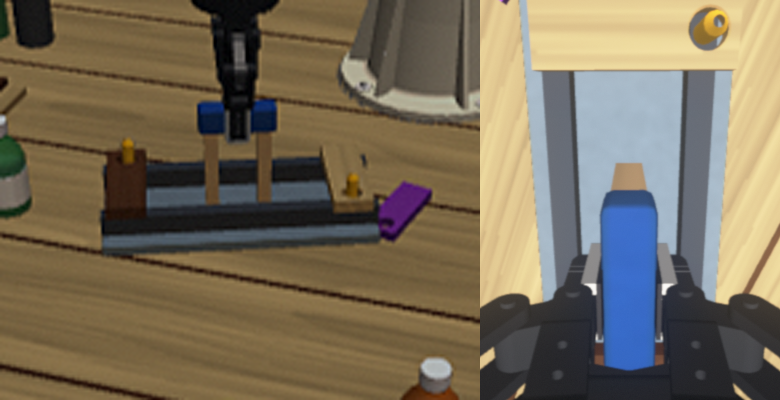

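The carrier hangs level, with both samples on their posts (128,150 and 352,185) and the grip centred on the handle. I'll check level by depth on the two samples and base, then hand in.

```bash
python3 -c "
from h import *
b=dict(np.load('pics/s6.npz'));w=dict(np.load('pics/w6.npz'))
f=lambda x,y:pt(b,170+x/2.667,120+y/2.667).round(4)
print('dark',f(127,185),'pale',f(337,170),'wrist pale',pt(w,160+20,50),pt(w,260,50),'base',pt(w,280,130))
h=hand_in();print(h)"
```

```text
dark [ 0.5791 -0.1962  0.1446] pale [ 0.5004 -0.0205  0.1448] wrist pale [ 0.45222168 -0.03647798  0.14403436] [ 0.4877947  -0.02279425  0.14415689] base [ 0.5110461  -0.05625611  0.1127554 ]
the job is handed in; nothing more can be done
None
```

The dark sample hangs on the free post, flat across both rails. The carrier is held steady by its blue handle about 10 cm above the bench: it is level (sample tops at 144.6 and 144.8 mm) with both samples on their posts, and the job was handed in at about 19.5 s.

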